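# Wedge a stake tight in its block

## Robot

A 7-joint arm with a two-finger parallel gripper is mounted at the origin on the work surface. World frame = base frame: x ahead of the robot, y to its left, z up, the work surface at z = 0. Lengths are in m, angles in rad, forces in N, time in s.
With the tool pointing down it reaches from about 0.425 to 0.925 m from the base axis. Payload 6.8 kg.
Tool frame: the origin (TCP) lies midway between the tips of the shut fingers; the grasp point (between the pads) lies 19 mm behind it; z points along the fingers, y is the line along which they close (so a half turn about z gives the same grasp; the last joint's range is limited). The gripper opens to 85 mm and grips with 20 to 120 N. Pads are 22 mm wide; open, the fingers measure 114 mm over their backs; the gripper's body (76 mm by 85 mm) begins 54 mm behind the grasp point. The pads swing forward as they close: fully open they stand 13 mm farther back than shut.
Start: joints at [1.104, 0.477, 0.022, 1.555, -0.011, 1.109, -0.083], TCP at [0.237, -0.632, 0.231] pointing down, gripper open.
Joint ranges: [-2.96, 2.96], [-0.34, 2.1], [-1.41, 1.46], [0.24, 2.44], [-1.37, 4.51], [0.17, 1.92], [-2.96, 2.96]. Speed limits (rad/s): [2.39, 2.39, 3.14, 3.14, 3.14, 3.14, 3.14].

## Interface

Orientations are given as a unit quaternion [w, x, y, z].
In Python, from station import bot, eyes, ticket gives the robot as it stands.
- The arm moves only by the shell command python3 -m crank 'ROWS' [FORCE]. ROWS is text: rows parted by semicolons, each of 7 numbers parted by spaces: the shift along the tool's x, y, z in units of 0.5 m (1.0 is 0.5 m), then the turn, a rotation vector about the tool's x, y, z in units of 180 degrees (1.0 is 180 degrees), then the closure, from 0 (fully open) to 1 (shut). A call has 1 to 20 rows; each row is the pose to reach, as a shift and turn from the pose commanded when the call began, along the tool's axes at that moment, turning the shorter way round; what a row does not reach only later rows make up. A row lasts 1/10 s, in which the tool goes at most 50 mm and 8.59 degrees, less where a joint would pass 70% of its speed; a pose out of reach is approached as far as the arm can. A call with a number of a shift or a turn outside -1 to 1 is refused whole. A call with a gripper value outside its range is refused whole. The fingers move at their own pace and stop on an object; FORCE is the grip in N (left out, the last holds). Time passes only in rows, so rows that repeat a pose let the fingers close. It gives the time, the measured TCP pose, the force, the opening and the grip force at its end, in the units of the state.
- bot.get_obs(): the state, without advancing time (a new reading comes with each control period).
- eyes.read_camera(name): name is "scene" or "top" or "wrist"; returns a dict with "image" (400x640x3 uint8, red, green, blue), "K" (3x3 intrinsics, pixels), "R" (3x3) and "t" (3): a world point X has camera coordinates R X + t. Camera axes: x right, y down, z forward; pixel columns grow to the right and rows downward; lengths in m; the calibration is good to about 2 mm. A picture is of the moment at which its call begins. There is no depth.
- ticket.hand_in(): hands the job in; it is judged then, once.
The state is a dict: "t": time; "q": joint angles; "joint_vel": joint speeds; "joint_torque": joint torques, N m; "eef_pos": TCP position; "tool_rot": TCP orientation; "contact_force": force on the tool from outside, world axes, zero at the start; "torque": the same for the moment, N m; "gripper_width": opening from 0.0 (shut) to 1.0 (fully open); "grasp_force": force on a finger pad.
Only numpy, scipy, OpenCV 4.12 (cv2) and the standard library are available. Lean on these libraries where they do the work, as an engineer would, in place of code of your own. Each camera call takes 0.05 s, during which the arm holds its last target. There are 200 camera calls.

## Task

The stake is loose in its block. Take the steel wedge out of the punch rack and set it by hand, thin end down, into the gap beside the stake's shank, flat face against the shank and sloping face to the sloping wall. Then pick up the lump hammer by its handle and drive the wedge with light, square taps, never touching the stake with it, until the wedge goes no further and holds the stake clamped tight; finally put the hammer down on the bench and leave the other things where they are.

Things in the scene. Friction and masses are not known exactly. Their poses are not given: they have to be found in the camera images.
- block: Stake block: pale timber baulk fixed to the bench, 120 mm (its x) by 170 mm (y, -95 to +75), top 110 mm above the bench. Origin on the bench below the mortise, z up. Mortise in the top: x -18 to +18 mm, y -33 to +18 mm at the mouth, 98 mm deep. Its +y wall slopes 1 in 6, leaning towards -y as it goes down; the other walls are upright. The wedge goes between that +y wall and the stake's shank.
- mouth (a point): Middle of the mortise's +y mouth edge: block x = 0, y = +18 mm, at the block's top (110 mm). The gap for the wedge runs from here towards the block's -y to the shank's face: 11 to 17 mm wide at first, 36 mm along x. Where the packing stops the shank is known only to 1.5 mm, so the depth at which the wedge is home is not known beforehand: 30 to 60 mm stands out then; 40 to 90 mm when hand-set.
- stake: L-shaped steel forming stake in the mortise, 78 mm high above the block, horn to the block's -y. Axes parallel to the block's; origin at block-top level on the flat face (24 mm wide) of its shank facing +y; the neck and horn above stand 8 mm back from that face. It slides along y only, stiffly (6 N): the wedge pushes it 2.5 to 5 mm towards -y, where it stops hard on a dark packing slip.
- rack: Pale wooden punch rack fixed to the bench, 68 mm (x) by 124 mm (y, -90 to +34), 50 mm tall; four thin punches stand in its -y half, up to 105 mm above the bench. The wedge stands in its slot at the rack's origin, axes parallel to the rack's.
- wedge: Forged steel wedge, 0.42 kg, 120 mm long (z), 30 mm wide (x), thickness along y growing evenly from 6 mm at the thin end to 26 mm at the head. Origin in the middle of the thin end on the flat face (y = 0; sloping face on +y). Starts thin end down in the rack, head 130 mm above the bench. It belongs in the block with its axes parallel to the block's, and stays there by friction when let go.
- wedge_head (a point): Middle of the wedge's head, the face to tap: 120 mm from the thin end, 13 mm from the flat face. Driving takes about 6 to 12 N downward; once home the wedge stops, and a last firm tap of 12 to 20 N clamps it. Blows over 50 N split the block, and the hammer must meet the head square (within 0.25 rad; a hard push twists it in the grip). The fingers must not press it home.
- hammer: Lump hammer, 0.62 kg, standing on one of its two flat faces, handle level. Head 32 x 32 mm, 76 mm tall along its z; origin in the middle of the lower face. The wooden handle runs from the head along -x to 220 mm from the head's axis, 20 mm wide (y), 26 mm high (z), its centre 38 mm above the lower face.
- hammer_grip (a point): Point on the axis of the hammer's handle, 48 mm along -x from the head's axis and 38 mm above the lower face: a good place to grip, close enough to the head to tap steadily.
- pein_hammer: bystander: small hammer lying on its side, 240 mm long; its origin is on its underside
- chisel: bystander: cold chisel lying flat, 165 mm long; its origin is on its underside
- rosette: bystander: flat cut-tin rosette, 100 mm across; its origin is on its underside
- tin_can: bystander: open tin can, 72 mm across, 85 mm tall; its origin is on its underside
- flux_jar: bystander: glass jar, 60 mm across, 70 mm tall; its origin is on its underside
- screwdriver: bystander: screwdriver lying flat, 190 mm long; its origin is on its underside
Not all that is in view belongs to the job. Leave any purple or turquoise look-alike of the wedge alone.

How it is judged:
By the outcome, as a careful person would: the job done as asked, in the order asked, and still so for the second after the job is handed in, with the robot touching nothing.
It also fails if it takes over 72 s, if anything falls off the work surface, if the arm or the gripper's body presses on something with over 40 N, if the wrist force passes 120 N, or if a joint passes its speed limit or range.

## Working session

There is one attempt and no reset: what is moved stays moved. The work goes in short steps, Python scripts to look and compute and a shell command to move; the robot and the scene stay as the last step left them, time stands still between calls to the robot, and variables do not carry over. Pictures are saved under pics/ and viewed, at most 10 in all, crops included, and the job is handed in when it is done.

```bash
ls; mkdir -p pics
python3 - <<'E'
from station import bot, eyes
import cv2, numpy as np, pickle
o=bot.get_obs(); print({k:np.round(v,3) for k,v in o.items()})
d={n:eyes.read_camera(n) for n in("scene","top","wrist")}
pickle.dump(d,open("c0.pkl","wb"))
for n in d: 
  cv2.imwrite(f"pics/{n}0.png",d[n]["image"][:,:,::-1]); print(n,d[n]["K"].round(1).tolist(),d[n]["R"].round(3).tolist(),d[n]["t"].round(3), (-d[n]["R"].T@d[n]["t"]).round(3))
E
```

```text
pics
{'t': np.float64(0.0), 'q': array([ 1.104,  0.478,  0.022,  1.556, -0.012,  1.109, -0.083]), 'joint_vel': array([-0.001, -0.   , -0.001,  0.   , -0.001,  0.004,  0.001]), 'joint_torque': array([-1.0000e-03, -5.9645e+01,  1.6080e+00, -2.8119e+01,  1.3000e-02,
        9.0000e-03, -0.0000e+00]), 'eef_pos': array([ 0.237, -0.631,  0.23 ]), 'tool_rot': array([-0.001,  0.984,  0.178, -0.   ]), 'contact_force': array([-0.054,  0.304, -0.076]), 'torque': array([ 0.059,  0.009, -0.007]), 'grasp_force': np.float64(0.0), 'gripper_width': np.float64(0.997)}
scene [[412.5, 0.0, 323.0], [0.0, 412.5, 198.4], [0.0, 0.0, 1.0]] [[0.882, 0.471, -0.008], [0.32, -0.613, -0.722], [-0.345, 0.635, -0.691]] [-0.48  -0.086  1.514] [ 0.973 -0.788  0.981]
top [[482.4, 0.0, 318.5], [0.0, 482.4, 201.6], [0.0, 0.0, 1.0]] [[0.016, -1.0, 0.006], [-0.995, -0.016, -0.097], [0.097, -0.004, -0.995]] [-0.02   0.526  1.534] [ 0.374 -0.005  1.578]
wrist [[325.2, 0.0, 317.7], [0.0, 325.2, 202.0], [0.0, 0.0, 1.0]] [[0.351, -0.936, -0.001], [-0.888, -0.333, 0.316], [-0.296, -0.11, -0.949]] [-0.673 -0.039  0.382] [ 0.314 -0.602  0.374]
```

View pics/scene0.png

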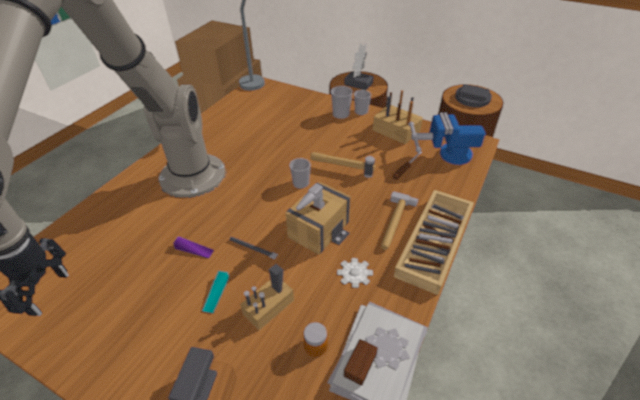

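View pics/top0.png

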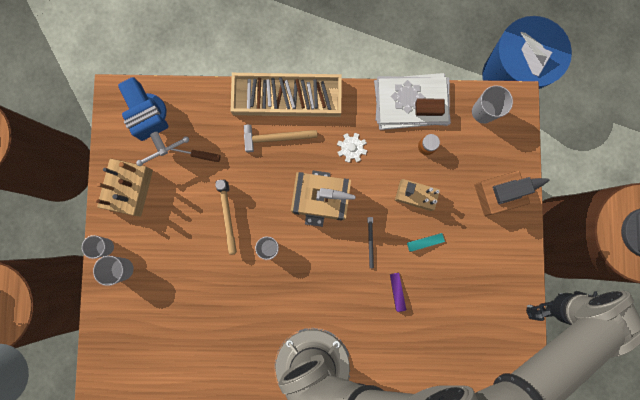

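Candidates for the wedge: the dark grey block standing in the rack, top (410,188) / scene (276,278). The look-alikes are purple at top (398,292) and turquoise at top (427,242). By the description I choose the steel one in the rack. The lump hammer is the dark standing head at top (222,187) with its handle running down to (231,252); the hammer at top (249,138) is the pein hammer. I'll check the choice in one crop and get rough positions.

```bash
cat > h.py <<'E'
import numpy as np, cv2, pickle
from scipy.spatial.transform import Rotation as Ro
def ray(c,uv,z):
    d=c["R"].T@np.linalg.inv(c["K"])@np.array([uv[0],uv[1],1.]); o=-c["R"].T@c["t"]
    return o+d*(z-o[2])/d[2]
def proj(c,X):
    p=c["K"]@(c["R"]@np.asarray(X,float)+c["t"]); return p[:2]/p[2]
def tool(o): # rotation of tool
    w,x,y,z=o["tool_rot"]; return Ro.from_quat([x,y,z,w])
def tri(cs,uvs):
    A=[];b=[]
    for c,uv in zip(cs,uvs):
        d=c["R"].T@np.linalg.inv(c["K"])@np.array([uv[0],uv[1],1.]); d/=np.linalg.norm(d); o=-c["R"].T@c["t"]
        P=np.eye(3)-np.outer(d,d); A.append(P); b.append(P@o)
    return np.linalg.lstsq(np.vstack(A),np.hstack(b),rcond=None)[0]
E
python3 - <<'E'
from h import *
d=pickle.load(open("c0.pkl","rb")); t=d["top"];s=d["scene"]
for n,uv,z in [("wedge",(410,188),.13),("ham",(222,187),.076),("handend",(231,252),.05),("block",(322,195),.11),("stake horn",(352,196),.188),("purple",(398,292),.03)]: print(n,ray(t,uv,z).round(3))
print(tri([t,s],[(410,188),(276,268)]).round(3), tri([t,s],[(222,187),(368,160)]).round(3))
def crop(c,x,y,w,h,f): return cv2.resize(c["image"][y:y+h,x:x+w,::-1],(w*f,h*f),interpolation=cv2.INTER_CUBIC)
a=[crop(t,385,165,66,50,6),crop(t,285,165,66,50,6),crop(s,240,255,66,50,6),crop(s,280,180,66,50,6)]
cv2.imwrite("pics/m1.png",np.vstack([np.hstack(a[:2]),np.hstack(a[2:])]))
E
```

```text
wedge [ 0.562 -0.287  0.13 ]
ham [0.562 0.292 0.076]
handend [0.36  0.262 0.05 ]
block [ 0.538 -0.021  0.11 ]
stake horn [ 0.528 -0.107  0.188]
purple [ 0.242 -0.268  0.03 ]
[ 0.562 -0.287  0.129] [0.565 0.295 0.069]
```

View pics/m1.png

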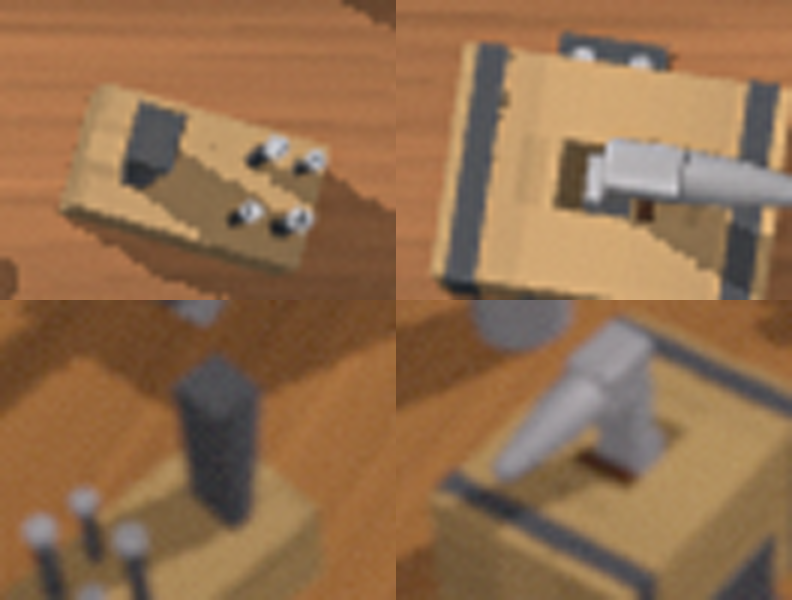

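The crop shows the dark steel wedge standing in the rack at top (410,188), with four punches to its right. The stake's horn points image-right, and the open gap in the mortise is at top (315,194). The block yaw is about -0.1 rad and the rack yaw about -0.25 rad. I'll move over the rack for a closer look.

```bash
python3 -m crank '.85 -.417 -.14 0 0 -.306 0;.85 -.417 -.14 0 0 -.306 0;.85 -.417 -.14 0 0 -.306 0;.85 -.417 -.14 0 0 -.306 0;.85 -.417 -.14 0 0 -.306 0;.85 -.417 -.14 0 0 -.306 0;.85 -.417 -.14 0 0 -.306 0;.85 -.417 -.14 0 0 -.306 0;.85 -.417 -.14 0 0 -.306 0;.85 -.417 -.14 0 0 -.306 0;.85 -.417 -.14 0 0 -.306 0;.85 -.417 -.14 0 0 -.306 0;.85 -.417 -.14 0 0 -.306 0'
python3 - <<'E'
from station import bot, eyes
from h import *
o=bot.get_obs(); print(o["t"],o["eef_pos"].round(3),tool(o).as_matrix().round(3).tolist(),o["q"].round(2))
c=eyes.read_camera("wrist"); pickle.dump(c,open("w1.pkl","wb"))
cv2.imwrite("pics/w1.png",c["image"][:,:,::-1])
E
```

```text
t: 1.45
eef_pos: [0.5606, -0.2891, 0.3008]
tool_rot: [-0.0, 0.791, 0.612, -0.001]
contact_force: [0.2, 0.1, 0.7]
gripper_width: 1.0
grasp_force: 0.0
1.45 [ 0.561 -0.289  0.301] [[0.25, 0.968, -0.001], [0.968, -0.25, -0.001], [-0.001, -0.001, -1.0]] [ 0.62  0.37 -0.33  1.57  0.12  1.23  0.02]
```

View pics/w1.png

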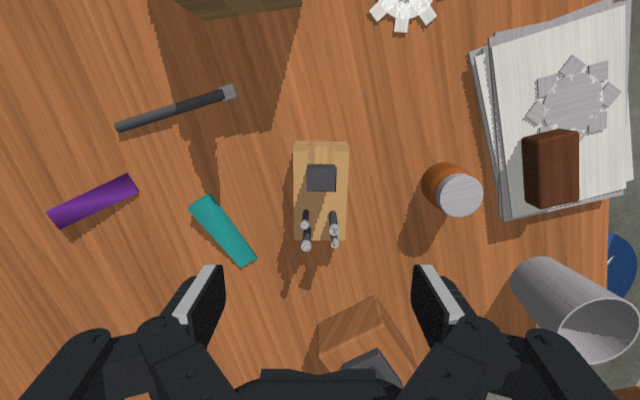

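The wrist view shows the wedge head at pixel (321,178), the rack around it, and the punches at (305-335, 215-245). Now I'll measure the head and the rack yaw.

Run:
```python
from h import *
c=pickle.load(open("w1.pkl","rb")); im=c["image"]
hsv=cv2.cvtColor(im,cv2.COLOR_RGB2HSV)
def blob(m,roi):
    x0,y0,x1,y1=roi; k=np.zeros_like(m);k[y0:y1,x0:x1]=m[y0:y1,x0:x1]
    cs,_=cv2.findContours(k,cv2.RETR_EXTERNAL,cv2.CHAIN_APPROX_NONE); return max(cs,key=cv2.contourArea)
m=((hsv[...,1]<70)&(hsv[...,2]<110)).astype(np.uint8)
w=blob(m,(295,150,350,205)); r=cv2.minAreaRect(w); print(r, cv2.boundingRect(w))
P=np.array([ray(c,p,.13) for p in cv2.boxPoints(r)]); print(P.round(4).tolist(), P.mean(0).round(4), np.linalg.norm(np.diff(P,axis=0),axis=1).round(4))
print("yaws",[round(float(np.arctan2(*(P[i+1]-P[i])[1::-1])),3) for i in range(3)])
m=((hsv[...,0]>12)&(hsv[...,0]<28)&(hsv[...,2]>150)&(hsv[...,1]<150)).astype(np.uint8)
k=blob(m,(280,130,365,260)); r=cv2.minAreaRect(k); print(r)
P=np.array([ray(c,p,.05) for p in cv2.boxPoints(r)]); print(P.round(4).tolist(), np.linalg.norm(np.diff(P,axis=0),axis=1).round(4))
print("yaws",[round(float(np.arctan2(*(P[i+1]-P[i])[1::-1])),3) for i in range(3)])
cr=np.vstack([im[135:255,270:370]]); o=cv2.resize(cr,None,fx=5,fy=5,interpolation=cv2.INTER_NEAREST)
cv2.imwrite("pics/w1c.png",o[:,:,::-1])
print(im[178,296:345:2].tolist())
```

```text
((320.6587829589844, 177.5072021484375), (29.787425994873047, 27.017559051513672), 2.6025619506835938) (306, 164, 31, 28)
[[0.5467, -0.2952, 0.13], [0.5551, -0.2689, 0.13], [0.583, -0.2775, 0.13], [0.5754, -0.3041, 0.13]] [ 0.5651 -0.2864  0.13  ] [0.0276 0.0292 0.0276]
yaws [1.262, -0.299, -1.851]
((322.0, 194.5), (129.0, 84.0), 90.0)
[[0.5283, -0.2375, 0.05], [0.625, -0.2626, 0.05], [0.5895, -0.4309, 0.05], [0.4791, -0.4024, 0.05]] [0.0999 0.1721 0.114 ]
yaws [-0.253, -1.779, 2.889]
[[188, 148, 101], [186, 147, 100], [187, 148, 103], [187, 148, 102], [127, 102, 70], [97, 85, 70], [77, 76, 79], [73, 75, 79], [74, 73, 76], [79, 76, 81], [74, 73, 76], [77, 77, 78], [80, 78, 80], [78, 77, 80], [81, 80, 84], [77, 75, 78], [79, 79, 82], [79, 80, 81], [82, 80, 84], [71, 71, 74], [139, 116, 87], [188, 149, 103], [187, 147, 101], [187, 149, 102], [186, 146, 100]]
```

View pics/w1c.png

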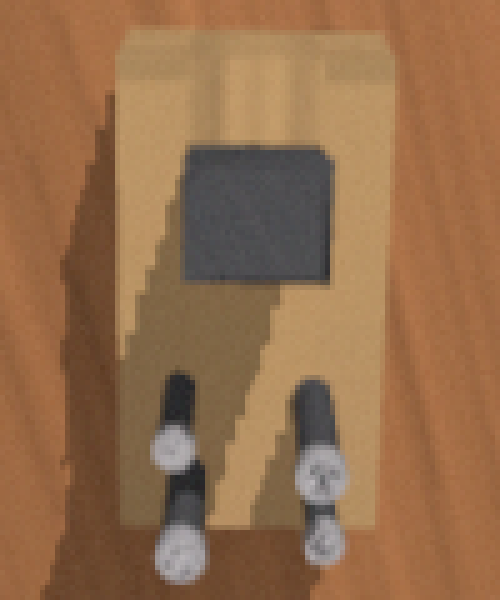

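```bash
python3 -m crank '.006 .0075 .2 0 0 0 0;.006 .0075 .3 0 0 0 0;.006 .0075 .38 0 0 0 0;.006 .0075 .418 0 0 0 0;.006 .0075 .418 0 0 0 0;.006 .0075 .418 0 0 0 0;.006 .0075 .418 0 0 0 1;.006 .0075 .418 0 0 0 1;.006 .0075 .418 0 0 0 1;.006 .0075 .418 0 0 0 1;.006 .0075 .418 0 0 0 1;.006 .0075 .418 0 0 0 1;.006 .0075 .418 0 0 0 1;.006 .0075 .418 0 0 0 1' 70
```

```text
t: 2.9
eef_pos: [0.5664, -0.2859, 0.0941]
tool_rot: [0.001, 0.79, 0.613, -0.0]
contact_force: [-3.2, 1.3, 8.1]
gripper_width: 0.346
grasp_force: 67.9
```

```bash
python3 -m crank '0 0 -.06 0 0 0 1;0 0 -.14 0 0 0 1;0 0 -.22 0 0 0 1;0 0 -.3 0 0 0 1;0 0 -.38 0 0 0 1;0 0 -.44 0 0 0 1;0 0 -.44 0 0 0 1;.12 -.05 -.44 0 0 -.048 1;.2 -.09 -.44 0 0 -.048 1;.3 -.13 -.44 0 0 -.048 1;.36 -.16 -.44 0 0 -.048 1;.404 -.185 -.44 0 0 -.048 1;.404 -.185 -.44 0 0 -.048 1;.404 -.185 -.44 0 0 -.048 1;.404 -.185 -.44 0 0 -.048 1'
python3 - <<'E'
from station import bot, eyes
from h import *
o=bot.get_obs(); print(o["t"],tool(o).as_matrix().round(3).tolist(),o["q"].round(2))
c=eyes.read_camera("wrist"); pickle.dump((o,c),open("w2.pkl","wb"))
cv2.imwrite("pics/w2.png",c["image"][:,:,::-1])
E
```

```text
t: 4.4
eef_pos: [0.5262, -0.0685, 0.3112]
tool_rot: [-0.0, 0.742, 0.67, -0.001]
contact_force: [0.0, -0.4, -4.1]
gripper_width: 0.344
grasp_force: 71.4
4.4 [[0.102, 0.995, -0.002], [0.995, -0.102, -0.0], [-0.001, -0.002, -1.0]] [ 0.42  0.21 -0.47  1.77  0.1   1.19 -0.18]
```

View pics/w2.png

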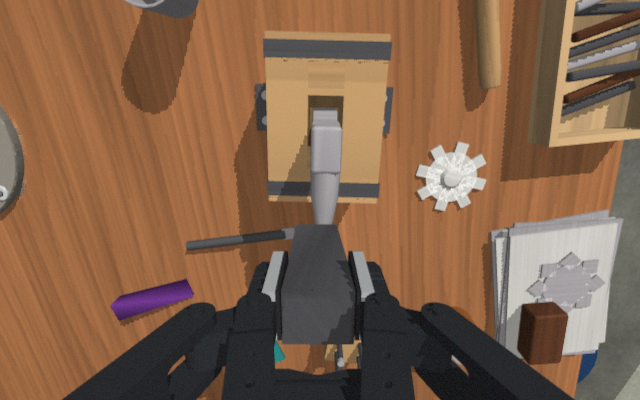

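The wrist view shows the block (264-390, 34-203), the mortise's dark opening around (308-344, 95-145), the stake's top at (325,135), and the held wedge with its thin-end edge at about (295-341, 226). I'll zoom in on the mouth and compute.

Run:
```python
from h import *
o,c=pickle.load(open("w2.pkl","rb")); im=c["image"]
cv2.imwrite("pics/w2c.png",cv2.resize(im[66:141,290:390],None,fx=8,fy=8,interpolation=cv2.INTER_CUBIC)[:,:,::-1])
for n,uv,z in [("blk +y-L",(264,34),.11),("blk +y-R",(390,34),.11),("blk -y-L",(268,203),.11),("blk -y-R",(378,203),.11),("patch",(326,75),.11),("dark",(326,95),.11)]: print(n,ray(c,uv,z).round(4))
g=cv2.cvtColor(im,cv2.COLOR_RGB2GRAY).astype(int)
print("col 311",g[60:150,311].tolist());print("col 326",g[60:150,326].tolist());print("row 105",g[105,300:352].tolist());print("row 85",g[85,300:352].tolist());print("row 55",g[55,255:400].tolist())
```

```text
blk +y-L [0.4901 0.0727 0.11  ]
blk +y-R [0.6095 0.0604 0.11  ]
blk -y-L [ 0.4684 -0.096   0.11  ]
blk -y-R [ 0.5908 -0.1085  0.11  ]
patch [0.5455 0.0304 0.11  ]
dark [0.5437 0.0117 0.11  ]
col 311 [137, 133, 155, 153, 152, 154, 155, 157, 157, 162, 158, 154, 149, 150, 145, 144, 145, 144, 147, 148, 150, 150, 153, 153, 153, 154, 151, 152, 160, 166, 165, 163, 163, 165, 151, 113, 65, 64, 65, 64, 68, 62, 67, 66, 70, 68, 65, 83, 101, 98, 101, 96, 97, 99, 97, 99, 100, 100, 95, 101, 96, 101, 95, 98, 95, 97, 91, 89, 92, 94, 94, 91, 91, 94, 92, 94, 96, 94, 95, 95, 96, 97, 97, 98, 99, 101, 99, 105, 104, 107]
col 326 [143, 157, 153, 155, 154, 155, 156, 155, 160, 159, 158, 157, 155, 153, 148, 143, 143, 145, 145, 149, 149, 152, 151, 156, 156, 155, 150, 153, 158, 162, 162, 162, 162, 164, 163, 132, 72, 70, 68, 72, 68, 70, 74, 72, 73, 71, 70, 79, 84, 90, 124, 159, 168, 166, 166, 162, 165, 167, 168, 159, 152, 152, 152, 154, 150, 150, 164, 178, 183, 174, 169, 165, 166, 162, 162, 164, 166, 162, 165, 163, 162, 162, 161, 161, 160, 161, 161, 160, 159, 161]
row 105 [162, 163, 161, 163, 165, 166, 164, 152, 
[... 358 characters left out ...]
154, 155, 154, 156, 153, 156, 152, 154, 155, 151, 155, 162, 166, 164, 164, 162, 166, 165, 167]
row 55 [112, 121, 123, 126, 125, 120, 121, 122, 102, 87, 82, 82, 83, 80, 85, 83, 82, 81, 83, 84, 82, 84, 84, 82, 83, 83, 81, 81, 82, 80, 82, 85, 83, 82, 86, 84, 81, 84, 81, 81, 83, 81, 84, 81, 85, 82, 81, 81, 84, 84, 84, 84, 82, 83, 84, 83, 82, 81, 79, 82, 80, 80, 79, 81, 85, 82, 84, 83, 82, 83, 86, 81, 83, 84, 84, 82, 83, 84, 83, 83, 83, 80, 79, 82, 83, 82, 82, 84, 83, 84, 80, 82, 85, 81, 83, 83, 81, 81, 81, 83, 83, 81, 82, 84, 84, 84, 82, 83, 85, 80, 79, 80, 81, 83, 79, 84, 80, 80, 79, 82, 79, 79, 81, 79, 83, 78, 81, 80, 79, 82, 81, 82, 80, 81, 80, 87, 111, 117, 118, 113, 107, 103, 104, 103, 106]
```

View pics/w2c.png

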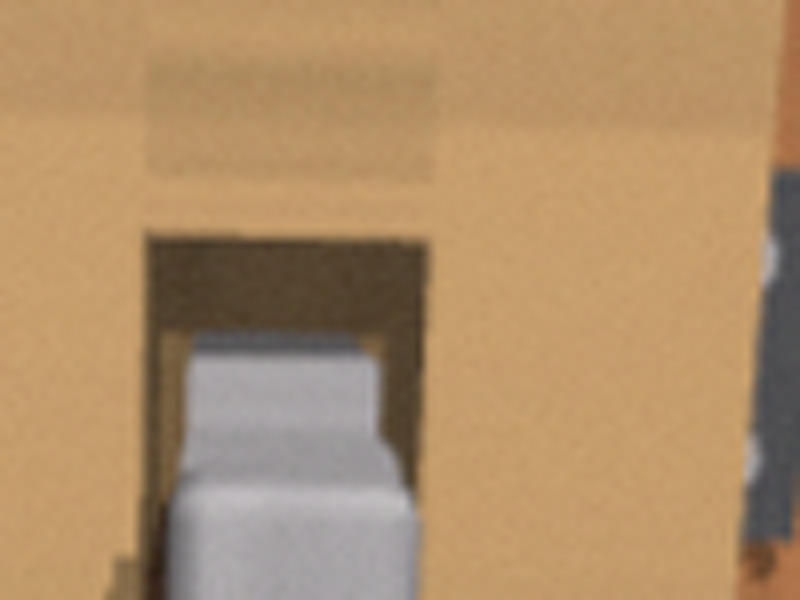

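Mouth edge is at row 95.5, columns 308.5-343.5. The shank's front edge is at row ~110. Next I'll get the block's yaw from its side edges and the wedge pose in the hand.

Run:
```python
from h import *
o,c=pickle.load(open("w2.pkl","rb")); im=c["image"].astype(float)
# edge: value (max channel) step at block sides
g=cv2.GaussianBlur(im[...,1],(3,3),0)
L=[];Rr=[]
for v in list(range(62,80))+list(range(140,180)):
    dl=np.diff(g[v,255:285]); dr=np.diff(g[v,368:400])
    L.append((255.5+np.argmax(dl),v)); Rr.append((368.5+np.argmin(dr),v))
ex=[]
for n,e in(("L",L),("R",Rr)):
    P=np.array([ray(c,p,.11)[:2] for p in e]); f=np.polyfit(P[:,1],P[:,0],1); r=P[:,0]-np.polyval(f,P[:,1]); k=abs(r)<.003
    f=np.polyfit(P[k,1],P[k,0],1); ex.append(f); print(n,"yaw",-np.arctan(f[0]),k.sum(),len(k),r[k].std())
E1=[]
for u in range(312,340):
    col=g[85:102,u]; E1.append((u,85.5+np.argmin(np.diff(col))))
P=np.array([ray(c,p,.11)[:2] for p in E1]); f=np.polyfit(P[:,0],P[:,1],1); print("mouth edge yaw",np.arctan(f[0]))
T=tool(o)
def tf(X): return T.inv().apply(X-o["eef_pos"])
print("mouth tool",tf(ray(c,(326,95.5),.11)).round(4),"L/R",tf(ray(c,(308.5,95.5),.11)).round(4),tf(ray(c,(343.5,95.5),.11)).round(4),"shank",tf(ray(c,(326,110),.11)).round(4), "shankL/R",tf(ray(c,(314,110),.11)).round(4),tf(ray(c,(337,110),.11)).round(4))
print("blk mid x at mouth", [tf(np.array([np.polyval(f2,ray(c,(326,95.5),.11)[1]),ray(c,(326,95.5),.11)[1],.11])).round(4).tolist() for f2 in ex])
for z in (.225,.229): print("thin slope edge",tf(ray(c,(295,226),z)).round(4),tf(ray(c,(341,226),z)).round(4))
# wedge in w1
c1=pickle.load(open("w1.pkl","rb")); A=np.array([[.25,.968,0],[.968,-.25,0],[0,0,-1]]).T
for uv in((321,191.5),(306.7,191.5),(335.7,191.5),(320,165)): print("w1 head rel grip", (A.T@(ray(c1,uv,.13)-np.array([.5664,-.2859,.0941]))).round(4))
cc=c["image"][215:240,285:350]; print(cv2.cvtColor(c["image"],cv2.COLOR_RGB2GRAY)[215:240,318].tolist(),cv2.cvtColor(c["image"],cv2.COLOR_RGB2GRAY)[230,285:352].tolist())
```

```text
L yaw -0.1256907443452302 58 58 0.0003351536576076539
R yaw -0.12539109869708842 58 58 0.0003133505541360249
mouth edge yaw -0.14010793882896128
mouth tool [0.0812 0.0096 0.2011] L/R [ 0.0812 -0.008   0.2012] [0.0812 0.0273 0.2011] shank [0.0671 0.0098 0.2012] shankL/R [ 0.0671 -0.0025  0.2012] [0.0671 0.021  0.2011]
blk mid x at mouth [[0.075, -0.0513, 0.2013], [0.0873, 0.0693, 0.201]]
thin slope edge [-0.0129 -0.0161  0.0862] [-0.0128  0.019   0.0862]
thin slope edge [-0.0112 -0.0158  0.0822] [-0.0112  0.0187  0.0822]
w1 head rel grip [-0.0151 -0.0008 -0.0359]
w1 head rel grip [-0.0151 -0.0152 -0.0359]
w1 head rel grip [-0.0151  0.014  -0.0359]
w1 head rel grip [ 0.012  -0.0018 -0.0359]
[130, 126, 129, 126, 124, 126, 122, 121, 113, 93, 71, 70, 69, 72, 72, 71, 71, 72, 67, 70, 70, 67, 70, 70, 67] [110, 116, 114, 115, 115, 113, 112, 112, 111, 94, 82, 76, 75, 76, 76, 76, 75, 76, 77, 75, 73, 74, 73, 72, 72, 75, 69, 74, 70, 71, 68, 68, 70, 71, 71, 71, 70, 68, 70, 67, 68, 63, 64, 64, 63, 66, 65, 66, 65, 66, 63, 67, 68, 103, 119, 127, 127, 133, 135, 137, 132, 126, 125, 126, 127, 124, 122]
```

```bash
python3 -m crank '.08 .01 0 0 0 .0076 1;.169 .0196 0 0 0 .0076 1;.169 .0196 0 0 0 .0076 1;.169 .0196 .08 0 0 .0076 1;.169 .0196 .15 0 0 .0076 1;.169 .0196 .2 0 0 .0076 1;.169 .0196 .214 0 0 .0076 1;.169 .0196 .214 0 0 .0076 1;.169 .0196 .214 0 0 .0076 1'
python3 - <<'E'
from station import bot, eyes
from h import *
o=bot.get_obs();T=tool(o); print(o["t"],T.as_matrix().round(3).tolist(),o["eef_pos"].round(4))
c=eyes.read_camera("wrist"); pickle.dump((o,c),open("w3.pkl","wb"))
cv2.imwrite("pics/w3c.png",cv2.resize(c["image"][100:400,160:480],(800,750))[:600,:,::-1])
E
```

```text
t: 5.35
eef_pos: [0.546, 0.0159, 0.2066]
tool_rot: [0.001, 0.75, 0.662, 0.001]
contact_force: [1.1, 0.1, -3.6]
gripper_width: 0.339
grasp_force: 71.2
5.35 [[0.124, 0.992, 0.002], [0.992, -0.124, 0.0], [0.001, 0.002, -1.0]] [0.546  0.0159 0.2066]
```

View pics/w3c.png

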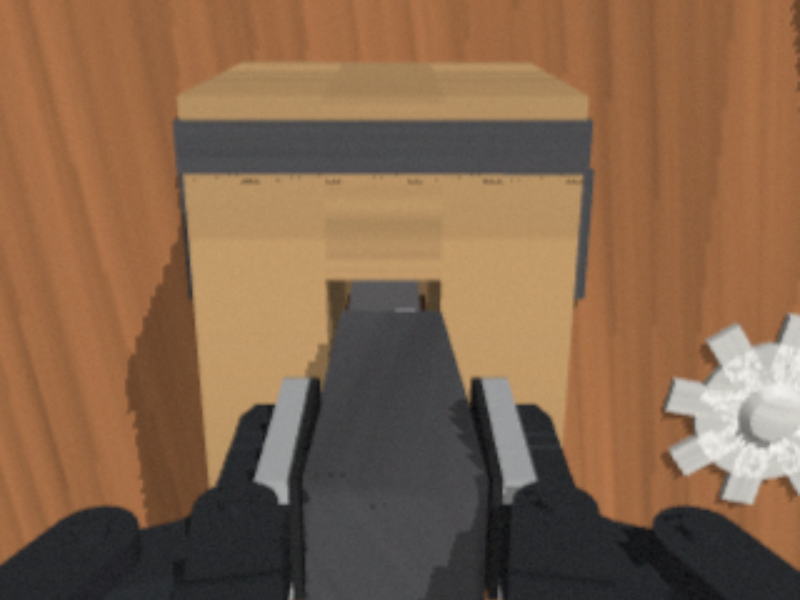

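Run:
```python
from h import *
o,c=pickle.load(open("w3.pkl","rb"));T=tool(o)
g=cv2.cvtColor(c["image"],cv2.COLOR_RGB2GRAY).astype(int)
print(g[205:235,305].tolist()); print(g[226,285:345].tolist()); print(g[214,285:345].tolist())
tf=lambda X:(T.inv().apply(X-o["eef_pos"])).round(4)
print("mouth",tf(ray(c,(291.2,212.2),.11)),tf(ray(c,(336,212.2),.11)))
print("thin",tf(ray(c,(296.8,224.8),.1225)),tf(ray(c,(336.2,224.8),.1225)))
```

```text
[161, 158, 157, 155, 155, 160, 144, 109, 88, 87, 87, 88, 88, 85, 88, 86, 87, 86, 86, 78, 73, 72, 75, 73, 73, 70, 70, 70, 73, 71]
[160, 159, 160, 158, 159, 148, 111, 79, 65, 67, 69, 75, 77, 73, 72, 74, 74, 73, 74, 71, 72, 77, 75, 72, 79, 72, 74, 74, 71, 69, 69, 66, 69, 67, 69, 71, 69, 71, 70, 67, 68, 65, 64, 64, 67, 64, 63, 65, 59, 64, 66, 76, 145, 160, 159, 161, 160, 161, 160, 159]
[162, 163, 159, 161, 158, 125, 82, 67, 66, 67, 64, 73, 74, 84, 95, 90, 86, 87, 88, 85, 87, 86, 88, 89, 86, 85, 88, 90, 89, 88, 86, 88, 88, 85, 87, 86, 88, 88, 84, 86, 86, 86, 94, 100, 98, 91, 77, 67, 67, 63, 69, 121, 154, 158, 158, 160, 161, 162, 159, 160]
mouth [-0.0054 -0.0197  0.0965] [-0.0055  0.0155  0.0966]
thin [-0.0109 -0.0146  0.0841] [-0.011   0.0151  0.0841]
```

```bash
python3 -m crank '-.002 -.0046 0 0 0 0 1;-.002 -.0046 0 0 0 0 1;-.002 -.0046 .03 0 0 0 1;-.002 -.0046 .055 0 0 0 1;-.002 -.0046 .08 0 0 0 1;-.002 -.0046 .08 0 0 0 1;-.002 -.0046 .08 0 0 0 1'
```

```text
t: 6.1
eef_pos: [0.5421, 0.0155, 0.1646]
tool_rot: [-0.001, 0.749, 0.662, -0.001]
contact_force: [0.2, -0.7, -4.1]
gripper_width: 0.345
grasp_force: 71.3
```

```bash
python3 -m crank '-.002 0 .01 0 0 0 1;-.002 0 .014 0 0 0 1;-.002 0 .018 0 0 0 1;-.002 0 .018 0 0 0 1'; python3 -m crank '0 0 .004 0 0 0 1;0 0 .008 0 0 0 1;0 0 .008 0 0 0 1'
```

```text
t: 6.5
eef_pos: [0.5422, 0.0144, 0.1561]
tool_rot: [-0.0, 0.75, 0.662, -0.0]
contact_force: [-0.3, -0.5, -3.9]
gripper_width: 0.343
grasp_force: 71.4
t: 6.8
eef_pos: [0.5421, 0.0144, 0.152]
tool_rot: [-0.0, 0.749, 0.662, -0.0]
contact_force: [-0.0, 0.8, -4.2]
gripper_width: 0.342
grasp_force: 71.4
```

```bash
python3 -m crank '0 0 .003 0 0 0 1;0 0 .006 0 0 0 1;0 0 .006 0 0 0 1'
```

```text
t: 7.1
eef_pos: [0.5422, 0.0141, 0.1491]
tool_rot: [0.0, 0.75, 0.662, -0.0]
contact_force: [0.7, -1.5, -3.0]
gripper_width: 0.342
grasp_force: 71.3
```

```bash
python3 -m crank '-.0004 0 .002 0 0 0 1;-.0008 0 .004 0 0 0 1;-.0008 0 .004 0 0 0 1'; python3 -m crank '-.0004 0 .002 0 0 0 1;-.0004 0 .002 0 0 0 1'
```

```text
t: 7.4
eef_pos: [0.5422, 0.0138, 0.1472]
tool_rot: [0.0, 0.75, 0.662, -0.0]
contact_force: [-0.3, -2.1, -4.5]
gripper_width: 0.34
grasp_force: 71.4
t: 7.6
eef_pos: [0.5423, 0.0136, 0.1462]
tool_rot: [0.0, 0.75, 0.662, -0.0]
contact_force: [-0.1, -2.5, -4.0]
gripper_width: 0.344
grasp_force: 71.4
```

```bash
python3 -m crank '-.0015 0 .002 0 0 0 1;-.0015 0 .002 0 0 0 1'; python3 -m crank '-.001 0 .002 0 0 0 1;-.001 0 .002 0 0 0 1';  python3 -m crank '-.001 0 .003 0 0 0 1;-.001 0 .003 0 0 0 1'
```

```text
t: 7.8
eef_pos: [0.542, 0.0134, 0.1451]
tool_rot: [-0.0, 0.749, 0.662, 0.0]
contact_force: [-0.2, -0.6, -4.0]
gripper_width: 0.341
grasp_force: 71.4
t: 8.0
eef_pos: [0.5419, 0.0128, 0.1441]
tool_rot: [-0.0, 0.749, 0.662, 0.0]
contact_force: [-0.2, 0.1, -4.8]
gripper_width: 0.34
grasp_force: 71.4
t: 8.2
eef_pos: [0.5421, 0.0125, 0.1427]
tool_rot: [-0.0, 0.749, 0.662, 0.0]
contact_force: [1.2, 0.7, -4.4]
gripper_width: 0.337
grasp_force: 71.5
```

```bash
python3 -m crank '0 0 .003 0 0 0 1;0 0 .003 0 0 0 1'; python3 -m crank '-.0005 0 .003 0 0 0 1;-.0005 0 .003 0 0 0 1';  python3 -m crank '-.0005 0 .003 0 0 0 1;-.0005 0 .003 0 0 0 1'
```

```text
t: 8.4
eef_pos: [0.5422, 0.0125, 0.1412]
tool_rot: [-0.0, 0.749, 0.662, 0.0]
contact_force: [0.5, 1.3, -5.0]
gripper_width: 0.343
grasp_force: 71.4
t: 8.6
eef_pos: [0.5423, 0.0124, 0.1401]
tool_rot: [0.0, 0.749, 0.662, 0.0]
contact_force: [-1.3, 3.1, -0.7]
gripper_width: 0.339
grasp_force: 71.9
t: 8.8
eef_pos: [0.5425, 0.0121, 0.1387]
tool_rot: [0.0, 0.749, 0.662, 0.001]
contact_force: [0.5, 3.6, 0.4]
gripper_width: 0.342
grasp_force: 72.2
```

```bash
python3 -m crank '.0005 0 0 0 0 0 1;.0005 0 0 0 0 0 0;.0005 0 0 0 0 0 0;.0005 0 0 0 0 0 0;.0005 0 0 0 0 0 0;0 0 -.08 0 0 0 0;0 0 -.16 0 0 0 0;0 0 -.25 0 0 0 0;-.05 0 -.34 0 0 0 0;-.12 0 -.4 0 0 0 0;-.12 0 -.4 0 0 0 0;-.12 0 -.4 0 0 0 0'
python3 - <<'E'
from station import bot, eyes
from h import *
o=bot.get_obs();T=tool(o); print(o["t"],T.as_matrix().round(3).tolist(),o["q"].round(2))
c=eyes.read_camera("wrist"); s=eyes.read_camera("scene");t=eyes.read_camera("top"); pickle.dump((o,c,s,t),open("w4.pkl","wb"))
A=cv2.resize(c["image"][20:220,240:420],(540,600)); B=cv2.resize(s["image"][170:250,285:355],(260,300)); C=cv2.resize(t["image"][170:220,290:350],(260,300))
cv2.imwrite("pics/w4c.png",np.hstack([A,np.vstack([B,C])])[:,:,::-1])
E
```

```text
t: 10.0
eef_pos: [0.5346, -0.0489, 0.3388]
tool_rot: [0.001, 0.75, 0.661, 0.0]
contact_force: [-0.2, 0.5, -0.7]
gripper_width: 1.004
grasp_force: 0.0
10.0 [[0.126, 0.992, 0.001], [0.992, -0.126, -0.0], [-0.0, 0.001, -1.0]] [ 0.4   0.2  -0.49  1.72  0.1   1.25 -0.24]
```

View pics/w4c.png

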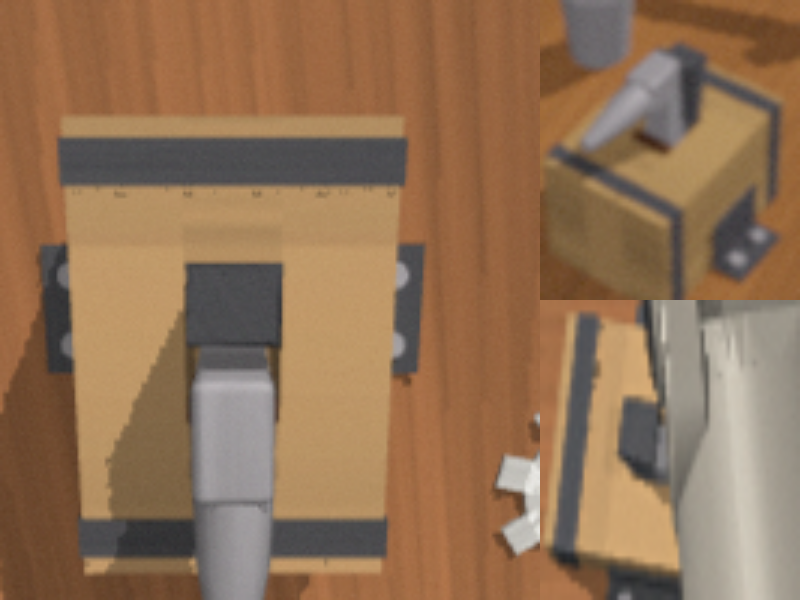

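The crop shows the wedge standing square in the gap beside the stake, with its head at wrist pixels (302-334, 108-135). Next is the hammer.

```bash
python3 -m crank '.66 -.121 .06 0 0 .415 0;.66 -.121 .06 0 0 .415 0;.66 -.121 .06 0 0 .415 0;.66 -.121 .06 0 0 .415 0;.66 -.121 .06 0 0 .415 0;.66 -.121 .06 0 0 .415 0;.66 -.121 .06 0 0 .415 0;.66 -.121 .06 0 0 .415 0;.66 -.121 .06 0 0 .415 0;.66 -.121 .06 0 0 .415 0;.66 -.121 .06 0 0 .415 0;.66 -.121 .06 0 0 .415 0'
python3 - <<'E'
from station import bot, eyes
from h import *
o,c,s,t=pickle.load(open("w4.pkl","rb"))
for z in (.1746,.180):
    P=[ray(c,p,z) for p in((302.3,108),(333.7,108),(333.7,135.3),(302.3,135.3))]; print(z,np.round(P,4).tolist(),np.linalg.norm(P[1]-P[0]).round(4),np.linalg.norm(P[2]-P[1]).round(4), np.mean(P,0).round(4))
print("mouth est",ray(c,(318,108),.11).round(4))
o=bot.get_obs();T=tool(o); print(o["t"],T.as_matrix().round(3).tolist(),o["q"].round(2),o["eef_pos"].round(4))
c=eyes.read_camera("wrist"); pickle.dump((o,c),open("w5.pkl","wb")); cv2.imwrite("pics/w5.png",c["image"][:,:,::-1])
print("expect head",proj(c,[.5635,.293,.076]).round(1),"grip",proj(c,[.516,.286,.05]).round(1))
E
```

```text
t: 11.35
eef_pos: [0.5145, 0.2875, 0.3074]
tool_rot: [0.0, 0.997, 0.073, -0.001]
contact_force: [0.6, -0.7, -0.8]
gripper_width: 0.999
grasp_force: 0.0
0.1746 [[0.531, 0.0227, 0.1746], [0.5593, 0.0191, 0.1746], [0.5566, -0.0053, 0.1746], [0.5275, -0.0016, 0.1746]] 0.0286 0.0245 [0.5436 0.0087 0.1746]
0.18 [[0.5312, 0.0229, 0.18], [0.5591, 0.0193, 0.18], [0.5564, -0.0046, 0.18], [0.5278, -0.0009, 0.18]] 0.0281 0.0241 [0.5436 0.0092 0.18  ]
mouth est [0.545  0.0183 0.11  ]
11.35 [[0.989, 0.146, -0.001], [0.146, -0.989, -0.001], [-0.002, 0.0, -1.0]] [-0.23  0.32 -0.49  1.65  0.16  1.22 -2.18] [0.5145 0.2875 0.3074]
expect head [320.3 124.9] grip [320.  162.3]
```

View pics/w5.png

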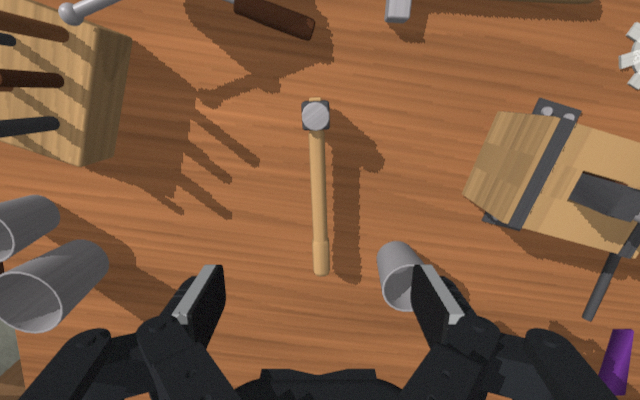

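The wrist view shows the lump hammer, head top face at (316,116) and handle running to (321,273), clear for a grasp. I'll measure it by mask.

Run:
```python
from h import *
o,c=pickle.load(open("w5.pkl","rb"));T=tool(o);im=c["image"];tf=lambda X:(T.inv().apply(X-o["eef_pos"])).round(4)
g=im[...,0].astype(int)-im[...,2] # wood handle vs table: use brightness
G=cv2.cvtColor(im,cv2.COLOR_RGB2GRAY).astype(float); G=cv2.GaussianBlur(G,(3,3),0)
pts=[]
for v in range(150,240,3):
    r=np.diff(G[v,300:340]); a=300.5+np.argmax(r); b=300.5+np.argmin(r); pts.append((a,b,v))
pts=np.array(pts); print(pts[::6].tolist())
M=np.array([ray(c,((a+b)/2,v),.046) for a,b,v in pts]); f=np.polyfit(M[:,0],M[:,1],1); res=M[:,1]-np.polyval(f,M[:,0]);k=abs(res)<.003;f=np.polyfit(M[k,0],M[k,1],1); print("handle yaw",np.arctan(f[0]),k.sum(),len(k))
hs=cv2.cvtColor(im,cv2.COLOR_RGB2HSV)
m=((hs[...,1]<60)).astype(np.uint8); m[:90]=0;m[140:]=0;m[:,:290]=0;m[:,345:]=0
cs,_=cv2.findContours(m,cv2.RETR_EXTERNAL,cv2.CHAIN_APPROX_NONE);k=max(cs,key=cv2.contourArea);print(cv2.boundingRect(k),cv2.minAreaRect(k))
b=((hs[...,1]<40)&(G>130)).astype(np.uint8)*m; ys,xs=np.nonzero(b); print("face",xs.mean(),ys.mean(),xs.min(),xs.max(),ys.min(),ys.max())
H=ray(c,(xs.mean(),ys.mean()),.076); print("head",H.round(4),tf(H))
print("handle y at grip", np.polyval(f,H[0]-.048*.99).round(4))
a=f[0]; d=np.array([1,a,0])/np.hypot(1,a); g=np.array([H[0]-.048*d[0],np.polyval(f,H[0]-.048*d[0]),.038]); print("grip",g.round(4),tf(g))
o,c,s,t=pickle.load(open("w4.pkl","rb")); G=cv2.cvtColor(c["image"],cv2.COLOR_RGB2GRAY).astype(int)
print("w4 row121",G[121,297:340].tolist(),"col 318",G[102:142,318].tolist())
```

```text
[[309.5, 331.5, 150.0], [309.5, 332.5, 168.0], [310.5, 331.5, 186.0], [311.5, 332.5, 204.0], [312.5, 333.5, 222.0]]
handle yaw 0.1820985004124489 20 30
(302, 101, 28, 30) ((315.5, 115.5), (29.0, 27.0), 90.0)
face 314.65694682675814 115.45969125214408 302 327 102 129
head [0.5727 0.3008 0.076 ] [ 0.0599 -0.0047  0.2313]
handle y at grip 0.2867
grip [0.5255 0.2868 0.038 ] [0.0112 0.0022 0.2694]
w4 row121 [159, 161, 158, 160, 111, 72, 73, 75, 75, 77, 77, 74, 73, 73, 75, 79, 74, 78, 74, 75, 79, 78, 77, 76, 77, 77, 78, 78, 78, 75, 78, 78, 76, 76, 74, 62, 56, 144, 159, 158, 161, 157, 159] col 318 [148, 147, 150, 148, 148, 120, 71, 72, 77, 77, 76, 77, 78, 76, 74, 76, 76, 75, 79, 78, 77, 82, 76, 76, 77, 76, 76, 76, 77, 77, 78, 74, 60, 75, 96, 94, 89, 84, 86, 82]
```

Run:
```python
from h import *
o,c=pickle.load(open("w5.pkl","rb"));T=tool(o);im=c["image"];tf=lambda X:(T.inv().apply(X-o["eef_pos"])).round(4)
print(im[180,304:336].tolist())
I=cv2.GaussianBlur(im,(3,3),0).astype(int); pts=[]
for v in range(142,236,2):
    x=np.nonzero(I[v,300:338,1]>125)[0]+300; x=x[abs(x-318)<12]; pts.append((x.min(),x.max(),v))
pts=np.array(pts);print(pts[::8].tolist())
M=np.array([ray(c,((a+b)/2,v),.046) for a,b,v in pts]); f=np.polyfit(M[:,0],M[:,1],1); print("yaw",np.arctan(f[0]),(M[:,1]-np.polyval(f,M[:,0])).std())
for x in(.5727,.525): print(x,np.polyval(f,x).round(4),tf(np.array([x,np.polyval(f,x),.038])))
```

```text
[[148, 99, 62], [148, 97, 60], [148, 98, 61], [148, 98, 62], [148, 95, 59], [149, 98, 61], [159, 118, 79], [194, 154, 106], [205, 164, 111], [205, 164, 113], [204, 161, 110], [204, 163, 113], [197, 157, 108], [194, 153, 106], [190, 151, 104], [186, 148, 103], [176, 141, 97], [157, 123, 86], [136, 109, 72], [121, 96, 68], [108, 87, 61], [113, 85, 58], [157, 105, 69], [162, 108, 67], [164, 107, 68], [165, 110, 71], [165, 111, 70], [164, 107, 67], [166, 111, 72], [127, 86, 53], [111, 77, 50], [112, 74, 47]]
[[309, 319, 142], [309, 320, 158], [310, 320, 174], [311, 321, 190], [312, 321, 206], [312, 322, 222]]
yaw 0.18398087599486906 0.0002619417320956001
0.5727 0.3033 [ 0.0603 -0.0073  0.2693]
0.525 0.2945 [ 0.0118 -0.0055  0.2694]
```

```bash
python3 -m crank '.023 -.0054 .1 0 0 -.012 0;.023 -.0054 .2 0 0 -.012 0;.023 -.0054 .3 0 0 -.012 0;.023 -.0054 .4 0 0 -.012 0;.023 -.0054 .48 0 0 -.012 0;.023 -.0054 .54 0 0 -.012 0;.023 -.0054 .572 0 0 -.012 0;.023 -.0054 .572 0 0 -.012 0;.023 -.0054 .572 0 0 -.012 1;.023 -.0054 .572 0 0 -.012 1;.023 -.0054 .572 0 0 -.012 1;.023 -.0054 .572 0 0 -.012 1;.023 -.0054 .572 0 0 -.012 1;.023 -.0054 .572 0 0 -.012 1;.023 -.0054 .572 0 0 -.012 1;.023 -.0054 .572 0 0 -.012 1;.023 -.0054 .572 0 0 -.012 1' 110
```

```text
t: 13.1
eef_pos: [0.5268, 0.2912, 0.0234]
tool_rot: [0.0, 0.996, 0.09, 0.001]
contact_force: [-1.4, -2.0, 6.3]
gripper_width: 0.216
grasp_force: 107.2
```

```bash
python3 -m crank '0 0 -.05 0 0 0 1;0 0 -.13 0 0 0 1;0 0 -.22 0 0 0 1;0 0 -.3 0 0 0 1;0 0 -.4 0 0 0 1;-.03 .08 -.48 0 0 .03 1;-.06 .16 -.514 0 0 .06 1;-.09 .24 -.514 0 0 .0975 1;-.12 .32 -.514 0 0 .0975 1;-.14 .4 -.514 0 0 .0975 1;-.157 .48 -.514 0 0 .0975 1;-.157 .526 -.514 0 0 .0975 1;-.157 .526 -.514 0 0 .0975 1;-.157 .526 -.514 0 0 .0975 1;-.157 .526 -.514 0 0 .0975 1'
python3 - <<'E'
from station import bot, eyes
from h import *
o=bot.get_obs();T=tool(o);tf=lambda X:(T.inv().apply(X-o["eef_pos"])).round(4); print(o["t"],T.as_matrix().round(3).tolist(),o["eef_pos"].round(4),o["torque"].round(2))
c=eyes.read_camera("wrist"); s=eyes.read_camera("scene"); pickle.dump((o,c,s),open("w6.pkl","wb"))
im=c["image"]; X=o["eef_pos"]+T.apply([.0472,0,-.0526]); p=proj(c,X); print("expected head top",p)
hs=cv2.cvtColor(im,cv2.COLOR_RGB2HSV); x,y=p.astype(int); r=70
sub=hs[max(0,y-r):y+r,x-r:x+r]; m=((sub[...,1]<40)&(sub[...,2]>130)).astype(np.uint8)
cs,_=cv2.findContours(m,cv2.RETR_EXTERNAL,cv2.CHAIN_APPROX_NONE)
for k in sorted(cs,key=cv2.contourArea)[-3:]:
    (u,v),R=cv2.minEnclosingCircle(k); e=cv2.fitEllipse(k) if len(k)>5 else None; U=(u+x-r,v+max(0,y-r)); print(U,R,e,tf(ray(c,U,X[2])),cv2.contourArea(k))
E
```

```text
t: 14.6
eef_pos: [0.4956, 0.0198, 0.2788]
tool_rot: [-0.0, 0.998, -0.062, -0.001]
contact_force: [0.1, -0.0, -6.5]
gripper_width: 0.216
grasp_force: 108.9
14.6 [[0.992, -0.123, -0.001], [-0.123, -0.992, 0.0], [-0.001, -0.0, -1.0]] [0.4956 0.0198 0.2788] [0.08 0.22 0.02]
expected head top [323.5438735  217.68200436]
(np.float64(253.5), np.float64(282.5)) 3.5356338024139404 ((0.5, 135.73333740234375), (0.0, 1.0), 180.0) [ 0.0249 -0.0224 -0.0526] 2.5
(np.float64(373.5), np.float64(152.5)) 19.300357818603516 ((122.19123840332031, 5.316701889038086), (12.180169105529785, 45.03546142578125), 91.54327392578125) [ 0.0668  0.0139 -0.0526] 373.5
(np.float64(317.91373443603516), np.float64(216.814697265625)) 51.27388000488281 ((63.98233413696289, 71.97327423095703), (93.95913696289062, 100.6941909790039), 113.90338897705078) [ 0.0475 -0.0017 -0.0526] 7403.5
```

```bash
python3 -m crank '.002 .005 .05 0 0 0 1;.002 .005 .1 0 0 0 1;.002 .005 .13 0 0 0 1;.002 .005 .142 0 0 0 1;.002 .005 .142 0 0 0 1'; python3 -m crank '0 0 .006 0 0 0 1;0 0 .01 0 0 0 1;0 0 .01 0 0 0 1'
```

```text
t: 15.2
eef_pos: [0.4966, 0.0165, 0.2077]
tool_rot: [-0.0, 0.998, -0.062, -0.001]
contact_force: [-0.0, 0.7, -4.9]
gripper_width: 0.216
grasp_force: 108.9
t: 15.5
eef_pos: [0.4973, 0.0159, 0.2037]
tool_rot: [-0.0, 0.998, -0.063, 0.0]
contact_force: [-0.2, 0.4, -7.0]
gripper_width: 0.21
grasp_force: 108.9
```

```bash
python3 -m crank '0 0 .004 0 0 0 1;0 0 .006 0 0 0 1;0 0 .006 0 0 0 1'
```

```text
t: 15.8
eef_pos: [0.497, 0.0158, 0.2002]
tool_rot: [0.0, 0.998, -0.063, -0.0]
contact_force: [-0.3, 0.4, -5.2]
gripper_width: 0.212
grasp_force: 108.9
```

```bash
python3 -m crank '0 -.003 .003 0 0 0 1;0 -.003 .006 0 0 0 1;0 -.003 .006 0 0 0 1';python3 -m crank '0 0 .002 0 0 0 1;0 0 .004 0 0 0 1'
```

```text
t: 16.1
eef_pos: [0.497, 0.0175, 0.197]
tool_rot: [0.0, 0.998, -0.063, -0.0]
contact_force: [-0.6, 0.1, -6.4]
gripper_width: 0.213
grasp_force: 108.9
t: 16.3
eef_pos: [0.4976, 0.0173, 0.1958]
tool_rot: [0.0, 0.998, -0.063, 0.0]
contact_force: [-0.5, -1.5, 0.4]
gripper_width: 0.214
grasp_force: 109.6
```

```bash
python3 -m crank '0 0 .003 0 0 0 1;0 0 .003 0 0 0 1;0 0 -.008 0 0 0 1;0 0 .004 0 0 0 1;0 0 .007 0 0 0 1'; python3 -m crank '0 0 -.01 0 0 0 1;0 0 -.004 0 0 0 1;0 0 .004 0 0 0 1;0 0 .004 0 0 0 1'
```

```text
t: 16.8
eef_pos: [0.4973, 0.0175, 0.1915]
tool_rot: [-0.0, 0.998, -0.062, 0.0]
contact_force: [-1.2, -1.5, -0.7]
gripper_width: 0.214
grasp_force: 109.7
t: 17.2
eef_pos: [0.4973, 0.0173, 0.1894]
tool_rot: [0.0, 0.998, -0.063, 0.0]
contact_force: [1.8, -0.2, -5.5]
gripper_width: 0.215
grasp_force: 109.4
```

```bash
python3 -m crank '0 0 -.006 0 0 0 1;0 .0005 .004 0 0 0 1;0 .0005 .007 0 0 0 1'; python3 -m crank '0 0 -.01 0 0 0 1;0 .0005 0 0 0 0 1;0 .0005 .006 0 0 0 1';python3 -m crank '0 0 -.01 0 0 0 1;0 .0005 0 0 0 0 1;0 .0005 .006 0 0 0 1'
```

```text
t: 17.5
eef_pos: [0.4976, 0.017, 0.1864]
tool_rot: [0.0, 0.998, -0.063, 0.001]
contact_force: [-0.3, -1.4, 0.1]
gripper_width: 0.217
grasp_force: 109.7
t: 17.8
eef_pos: [0.4976, 0.0167, 0.1834]
tool_rot: [0.0, 0.998, -0.063, 0.001]
contact_force: [-1.1, -2.5, -0.2]
gripper_width: 0.213
grasp_force: 109.9
t: 18.1
eef_pos: [0.4975, 0.0165, 0.1804]
tool_rot: [0.0, 0.998, -0.063, 0.001]
contact_force: [-0.3, -2.2, 0.5]
gripper_width: 0.213
grasp_force: 109.8
```

```bash
python3 -m crank '0 0 -.01 0 0 0 1;0 .0005 0 0 0 0 1;0 .0005 .006 0 0 0 1'; python3 -m crank '0 0 -.01 0 0 0 1;0 .0005 0 0 0 0 1;0 .0005 .006 0 0 0 1'
```

```text
t: 18.4
eef_pos: [0.4975, 0.0162, 0.1774]
tool_rot: [0.0, 0.998, -0.063, 0.001]
contact_force: [-1.0, -1.3, 6.3]
gripper_width: 0.214
grasp_force: 110.5
t: 18.7
eef_pos: [0.4975, 0.0165, 0.1766]
tool_rot: [0.0, 0.998, -0.063, 0.001]
contact_force: [-18.5, -0.6, 41.5]
gripper_width: 0.214
grasp_force: 115.9
```

```bash
python3 -m crank '0 0 -.02 0 0 0 1;0 0 -.03 0 0 0 1;0 0 -.03 0 0 0 1'
python3 - <<'E'
from station import bot, eyes
from h import *
o=bot.get_obs();T=tool(o);tf=lambda X:(T.inv().apply(X-o["eef_pos"])).round(4); print(o["t"],o["eef_pos"].round(4),o["torque"].round(2))
c6=pickle.load(open("w6.pkl","rb"))[1]
c=eyes.read_camera("wrist"); s=eyes.read_camera("scene"); pickle.dump((o,c,s),open("w7.pkl","wb"))
for cc in(c6,c):
    hs=cv2.cvtColor(cc["image"],cv2.COLOR_RGB2HSV); sub=hs[150:285,260:375]; m=((sub[...,1]<40)&(sub[...,2]>130)).astype(np.uint8)
    cs,_=cv2.findContours(m,cv2.RETR_EXTERNAL,cv2.CHAIN_APPROX_NONE);k=max(cs,key=cv2.contourArea); print(cv2.boundingRect(k),cv2.fitEllipse(cv2.convexHull(k)),cv2.contourArea(k))
E
```

```text
t: 19.0
eef_pos: [0.4973, 0.0162, 0.1896]
tool_rot: [-0.0, 0.998, -0.063, 0.0]
contact_force: [0.4, 0.4, -6.9]
gripper_width: 0.214
grasp_force: 109.1
19.0 [0.4973 0.0162 0.1896] [0.04 0.2  0.  ]
(8, 19, 100, 99) ((57.04389190673828, 68.76432800292969), (95.62104034423828, 101.69367218017578), 119.93910217285156) 7403.5
(8, 19, 100, 99) ((56.69847106933594, 68.64763641357422), (95.8086166381836, 102.18568420410156), 120.0675048828125) 7374.5
```

```bash
python3 -m crank '0 0 .012 0 0 0 1;0 0 .02 0 0 0 1;0 0 .023 0 0 0 1;0 0 .023 0 0 0 1';python3 -m crank '0 0 .0015 0 0 0 1;0 0 .0015 0 0 0 1'
```

```text
t: 19.5
eef_pos: [0.4968, 0.0161, 0.1775]
tool_rot: [0.0, 0.998, -0.063, -0.0]
contact_force: [0.1, -0.6, -6.5]
gripper_width: 0.214
grasp_force: 109.3
t: 19.7
eef_pos: [0.4969, 0.0162, 0.1774]
tool_rot: [0.0, 0.998, -0.063, -0.0]
contact_force: [-4.6, -1.2, 2.3]
gripper_width: 0.214
grasp_force: 110.4
```

Contact at about 9 N with the wedge not moving. Now a little more for a firm tap.

```bash
python3 -m crank '0 0 .0008 0 0 0 1;0 0 .0008 0 0 0 1'
```

```text
t: 19.9
eef_pos: [0.4969, 0.0162, 0.1773]
tool_rot: [0.0, 0.998, -0.063, -0.0]
contact_force: [-5.7, -0.4, 6.2]
gripper_width: 0.215
grasp_force: 110.8
```

```bash
python3 -m crank '0 0 .0006 0 0 0 1;0 0 .0006 0 0 0 1';python3 -m crank '0 0 -.02 0 0 0 1;0 0 -.1 0 0 0 1;0 0 -.2 0 0 0 1;0 0 -.2 0 0 0 1;0 0 -.2 0 0 0 1;0 0 -.2 0 0 0 1'
```

```text
t: 20.1
eef_pos: [0.4969, 0.0162, 0.1773]
tool_rot: [0.0, 0.998, -0.063, -0.0]
contact_force: [-7.1, 0.0, 8.0]
gripper_width: 0.214
grasp_force: 111.1
t: 20.7
eef_pos: [0.4959, 0.0159, 0.2747]
tool_rot: [0.0, 0.998, -0.063, -0.001]
contact_force: [-0.1, -0.7, -7.0]
gripper_width: 0.211
grasp_force: 109.1
```

```bash
python3 -m crank '0 -.08 0 0 0 -.03 1;0 -.16 0 0 0 -.06 1;0 -.24 0 0 0 -.0975 1;-.0075 -.33 0 0 0 -.0975 1;-.0075 -.42 0 0 0 -.0975 1;-.0075 -.5 0 0 0 -.0975 1;-.0075 -.554 0 0 0 -.0975 1;-.0075 -.554 0 0 0 -.0975 1;-.0075 -.554 .1 0 0 -.0975 1;-.0075 -.554 .2 0 0 -.0975 1;-.0075 -.554 .3 0 0 -.0975 1;-.0075 -.554 .4 0 0 -.0975 1;-.0075 -.554 .46 0 0 -.0975 1;-.0075 -.554 .485 0 0 -.0975 1;-.0075 -.554 .485 0 0 -.0975 1;-.0075 -.554 .485 0 0 -.0975 1'; python3 -m crank '0 0 .004 0 0 0 1;0 0 .008 0 0 0 1;0 0 .008 0 0 0 1'
```

```text
t: 22.3
eef_pos: [0.5288, 0.2919, 0.0349]
tool_rot: [-0.0, 0.996, 0.09, 0.001]
contact_force: [0.5, 0.5, -5.8]
gripper_width: 0.212
grasp_force: 109.0
t: 22.6
eef_pos: [0.5284, 0.2915, 0.0307]
tool_rot: [-0.0, 0.996, 0.09, 0.001]
contact_force: [0.5, -0.2, -5.7]
gripper_width: 0.216
grasp_force: 109.1
```

```bash
python3 -m crank '0 0 .005 0 0 0 1;0 0 .01 0 0 0 1;0 0 .01 0 0 0 1'; python3 -m crank '0 0 .003 0 0 0 1;0 0 .004 0 0 0 1;0 0 .004 0 0 0 1'
```

```text
t: 22.9
eef_pos: [0.5277, 0.2912, 0.0245]
tool_rot: [0.0, 0.996, 0.09, -0.0]
contact_force: [-0.9, -0.6, -5.9]
gripper_width: 0.211
grasp_force: 109.1
t: 23.2
eef_pos: [0.5279, 0.2914, 0.0236]
tool_rot: [0.0, 0.996, 0.09, 0.0]
contact_force: [-3.4, -1.7, 4.7]
gripper_width: 0.212
grasp_force: 111.1
```

Down on the bench. Now release, rise clear and check.

```bash
python3 -m crank '0 0 -.001 0 0 0 1;0 0 -.001 0 0 0 0;0 0 -.001 0 0 0 0;0 0 -.001 0 0 0 0;0 0 -.001 0 0 0 0;0 0 -.001 0 0 0 0;0 0 -.06 0 0 0 0;0 0 -.15 0 0 0 0;0 0 -.25 0 0 0 0;0 0 -.35 0 0 0 0;0 0 -.45 0 0 0 0;0 0 -.55 0 0 0 0;0 0 -.55 0 0 0 0;0 0 -.55 0 0 0 0'
python3 - <<'E'
from station import bot, eyes
from h import *
o=bot.get_obs();T=tool(o);print(o["t"],o["eef_pos"].round(4))
c=eyes.read_camera("wrist"); s=eyes.read_camera("scene"); pickle.dump((o,c,s),open("w8.pkl","wb"))
hs=cv2.cvtColor(c["image"],cv2.COLOR_RGB2HSV)
m=((hs[...,1]<60)).astype(np.uint8); m[:80]=0;m[150:]=0;m[:,:290]=0;m[:,345:]=0
cs,_=cv2.findContours(m,cv2.RETR_EXTERNAL,cv2.CHAIN_APPROX_NONE);k=max(cs,key=cv2.contourArea);u,v,w,h=cv2.boundingRect(k);print("hammer",(u,v,w,h),ray(c,(u+w/2,v+h/2),.076).round(4))
# wedge in the scene: dark mask before/after
s4=pickle.load(open("w4.pkl","rb"))[2]
for q in(s4,s):
    g=q["image"][175:225,300:345].astype(int); m=((g.max(2)<100)&((g.max(2)-g.min(2))<25)).astype(np.uint8)
    n,l,st,ce=cv2.connectedComponentsWithStats(m); i=1+np.argsort(-st[1:,4])[:2]; print(st[i].tolist(),ce[i].round(1).tolist())
d0=pickle.load(open("c0.pkl","rb"))["scene"]["image"].astype(int); df=(abs(d0-s["image"]).max(2)>60).astype(np.uint8); df[:, :]=cv2.morphologyEx(df,cv2.MORPH_OPEN,np.ones((3,3)))
n,l,st,ce=cv2.connectedComponentsWithStats(df); print([x for x in st[1:].tolist() if x[4]>12])
E
```

```text
t: 24.6
eef_pos: [0.5284, 0.2918, 0.2992]
tool_rot: [-0.0, 0.996, 0.09, 0.001]
contact_force: [1.1, -0.3, -0.8]
gripper_width: 0.998
grasp_force: 0.0
24.6 [0.5284 0.2918 0.2992]
hammer (305, 113, 28, 32) [0.5742 0.3002 0.076 ]
[[20, 7, 25, 22, 149], [0, 39, 20, 11, 55]] [[27.8, 17.0], [8.5, 44.8]]
[[21, 10, 24, 20, 137], [0, 39, 20, 11, 57]] [[27.9, 19.3], [8.3, 44.8]]
[[0, 0, 10, 15, 73], [11, 0, 40, 37, 568], [38, 1, 15, 13, 124], [71, 0, 80, 101, 3935], [149, 0, 45, 69, 2206], [344, 0, 44, 75, 1809], [5, 42, 34, 65, 806], [185, 85, 4, 14, 47], [354, 90, 8, 7, 43], [190, 101, 5, 9, 35], [0, 160, 13, 17, 136], [323, 191, 6, 11, 56], [0, 198, 25, 38, 329], [0, 224, 7, 10, 48], [0, 238, 65, 78, 2691], [271, 273, 12, 18, 161]]
```

The hammer is standing back on the bench. The wedge dropped 18.5 mm and stands about 44 mm out of the block, which is in range, and it didn't move under a 15 N tap. Nothing else has moved.

```bash
python3 -c "
from station import ticket; print(ticket.hand_in())"
```

```text
the job is handed in; nothing more can be done
None
```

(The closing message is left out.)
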